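# Clear the stand and mount turned bobbins on the finishing stand

### The arm

A 7-joint arm with a two-finger parallel gripper is mounted at the origin on a cart in front of the work surface, level with it; the furniture and walls round the work are solid. World frame = base frame: x ahead of the robot, y to its left, z up, the work surface at z = 0. Lengths are in m, angles in rad, forces in N, time in s.
With the tool pointing down it reaches from about 0.4 to 0.85 m from the base axis. Payload 4.5 kg.
Tool frame: the origin (TCP) lies midway between the tips of the shut fingers; the grasp point (between the pads) lies 19 mm behind it; z points along the fingers, y is the line along which they close (so a half turn about z gives the same grasp; the last joint's range is limited). The gripper opens to 88 mm and grips with 3 to 60 N. Pads are 18 mm wide; open, the fingers measure 123 mm over their backs; the gripper's body (75 mm by 187 mm) begins 45 mm behind the grasp point.
Start: joints at [-1.092, 0.689, -0.195, 1.565, 0.157, 0.902, -0.215], TCP at [0.269, 0.564, 0.239] pointing down, gripper open.
Joint ranges: [-3.01, 3.01], [-0.46, 2.08], [-1.47, 1.51], [0.13, 2.56], [-1, 4.14], [0.04, 2.09], [-2.66, 2.66]. Speed limits (rad/s): [2.57, 2.57, 3.14, 3.14, 3.14, 3.14, 3.14].

### API

Orientations are given as a unit quaternion [x, y, z, w].
In Python, from plant import r gives the robot as it stands. The module is installed in compiled form; this text tells all that it offers.
- The arm moves only by the tool step_arm, never from a script. Its argument "series" is a list of rows, each a list of 7 numbers: the shift along the world's x, y, z in mm, then the turn, a rotation vector about the world's x, y, z in rad, then the closure, from 0 (fully open) to 1 (shut). A call has 1 to 20 rows; each row shifts and turns the commanded pose from where the row before left it; what a row does not reach is not made up. A row lasts 1/10 s, in which the tool goes at most 50 mm and 8.59 degrees, less where a joint would pass 70% of its speed; a pose out of reach is approached as far as the arm can. A call is refused whole if a number of a shift passes 50 or a number of a turn 0.15, either way. A call with a gripper value outside its range is refused whole. The fingers move at their own pace and stop on an object; "force" is the grip in N (left out, the last holds). Time passes only in rows, so rows that do not move let the fingers close. It gives the time, the measured TCP pose, the force, the opening and the grip force at its end, in the units of the state.
- r.get_state(): the state, without advancing time (a new reading comes with each control period).
- r.snapshot(name): name is "scene" or "top" or "wrist"; returns (picture, depth): 420x560x3 uint8, blue, green, red; 420x560 float32, m along the optical axis (not along the pixel's ray), 0 where there is no reading.
- r.get_calibration(name): a dict with "intrinsics" (3x3 intrinsics, pixels), "pose" (4x4, takes a point from camera to world coordinates). Camera axes: x right, y up, looking along -z (the intrinsics and any distortion apply to the point x, -y, -z); pixel columns grow to the right and rows downward; lengths in m; the calibration is good to about 2 mm. A picture is of the moment at which its call begins: read the wrist's pose just before it. get_calibration takes no time and is no camera call; for the wrist camera it gives the pose at the moment of the call.
- r.finish_job(): hands the job in; it is judged then, once.
The state is a dict: "clock": time; "q": joint angles; "qd": joint speeds; "joint_torque": joint torques, N m; "tool_pos": TCP position; "eef_rot": TCP orientation; "contact_force": force on the tool from outside, world axes, zero at the start; "moment": the same for the moment, N m; "opening": opening from 0.0 (shut) to 1.0 (fully open); "finger_force": force on a finger pad.
Only numpy, scipy, OpenCV 4.12 (cv2) and the standard library are available. Lean on these libraries where they do the work, as an engineer would, in place of code of your own. Each camera call takes 0.05 s, during which the arm holds its last target. There are 200 camera calls.

### The job

Load the finishing stand with the freshly turned bobbins. First clear the stand: lift off the wooden offcut and the plain metal bushes left on its spindles, and put them all down inside the shallow plywood tray, on its floor; then put every bobbin that is on the bench onto an upright spindle that fits its bore, stout bobbins on thick spindles and slim bobbins on thin ones, one to a spindle and fully home on the deck. Leave the other things on the bench where they are.

Things in the scene. Friction and masses are not known exactly. Their poses are not given: they have to be found in the camera images.
- stand: Finishing stand, fixed: plywood deck 152 (x) by 166 (y) mm, top 18 mm over the bench, four upright spindles: thick ones at x = -40, thin ones at x = +40 mm, y = +45 and -45 mm. Origin: centre of its underside; z up. Behind it, from about x = 0.73 m in the room, are a ledge 0.1 m high and on it a chest of drawers up to 0.29 m high (y -0.13 to 0.23 m): carry things well in front of it.
- thick_1 (a point): Point on the axis of one of the two 17 mm thick upright steel spindles of the finishing stand, at the foot, where the spindle leaves the deck's top face (18 mm over the bench). The spindle is fixed, rises 58 mm above this point and its tip is chamfered over the last 6 mm. A bobbin that is fully home rests with its lower end on the deck. It takes a stout bobbin.
- thick_2 (a point): Point on the axis of one of the two 17 mm thick upright steel spindles of the finishing stand, at the foot, where the spindle leaves the deck's top face (18 mm over the bench). The spindle is fixed, rises 58 mm above this point and its tip is chamfered over the last 6 mm. A bobbin that is fully home rests with its lower end on the deck. It takes a stout bobbin.
- thin_1 (a point): Point on the axis of one of the two 10 mm thin upright steel spindles of the finishing stand, at the foot, where the spindle leaves the deck's top face (18 mm over the bench). The spindle is fixed, rises 58 mm above this point and its tip is chamfered over the last 6 mm. A bobbin that is fully home rests with its lower end on the deck. It takes a slim bobbin.
- thin_2 (a point): Point on the axis of one of the two 10 mm thin upright steel spindles of the finishing stand, at the foot, where the spindle leaves the deck's top face (18 mm over the bench). The spindle is fixed, rises 58 mm above this point and its tip is chamfered over the last 6 mm. A bobbin that is fully home rests with its lower end on the deck. It takes a slim bobbin.
- stout_1_mid (a point): Turned wooden bobbin, the STOUT kind: 46 mm high, both end flanges 58 mm in diameter and 12 mm thick, barrel between them 40 mm, through bore 22 mm, about 0.11 kg. Its origin is the middle of the bobbin (half-way up, on the bore's axis), its z axis runs along the bore. It starts standing on an end on the bench, bore upright; it is the same either way up. It may be absent.
- stout_2_mid (a point): Turned wooden bobbin, the STOUT kind: 46 mm high, both end flanges 58 mm in diameter and 12 mm thick, barrel between them 40 mm, through bore 22 mm, about 0.11 kg. Its origin is the middle of the bobbin (half-way up, on the bore's axis), its z axis runs along the bore. It starts standing on an end on the bench, bore upright; it is the same either way up. It may be absent.
- slim_1_mid (a point): Turned wooden bobbin, the SLIM kind: 52 mm high, both end flanges 48 mm in diameter and 12 mm thick, barrel between them 28 mm, through bore 15 mm, about 0.08 kg. Its origin is the middle of the bobbin (half-way up, on the bore's axis), its z axis runs along the bore. It starts standing on an end on the bench, bore upright; it is the same either way up. It may be absent.
- slim_2_mid (a point): Turned wooden bobbin, the SLIM kind: 52 mm high, both end flanges 48 mm in diameter and 12 mm thick, barrel between them 28 mm, through bore 15 mm, about 0.08 kg. Its origin is the middle of the bobbin (half-way up, on the bore's axis), its z axis runs along the bore. It starts standing on an end on the bench, bore upright; it is the same either way up. It may be absent.
- offcut_mid (a point): Offcut: a dark square wooden turning blank, 38 x 120 x 38 mm, long along its own y axis, about 0.12 kg. Origin at its middle. It starts lying on the stand's deck between the row of thick and the row of thin spindles, where it stops bobbins from going down. Its middle is 19 mm above whatever it lies on.
- bush_1_mid (a point): Plain aluminium bush (a short tube) 34 mm in outer diameter, 22 mm bore, 30 mm high, 0.06 kg. Origin half-way up, on its axis; z along the bore. It starts on the spindle thick_1, resting on the deck, and lifts straight off. It may be absent.
- bush_2_mid (a point): Plain aluminium bush (a short tube) 28 mm in outer diameter, 15 mm bore, 30 mm high, 0.06 kg. Origin half-way up, on its axis; z along the bore. It starts on the spindle thin_2, resting on the deck, and lifts straight off. It may be absent.
- tray: Shallow open plywood tray, fixed to the bench, 108 (x) by 250 (y) mm outside, 26 mm high, walls and floor 6 mm thick (inside 96 by 238 mm). Origin: centre of its underside, on the bench; z up.
- clamp_jig: Fixture, to be kept clear of: drilling jig fixed to the bench in front of the tray. A board from x = -47 to 113 and y = -120 to 120 mm about its origin (on the bench), 18 mm thick, with fences up to 45 mm high along its far and left edges; its clamp lever stands up to 140 mm high.
- finial: Bystander, to be left where it is: turned wooden finial standing upright, 48 mm in diameter, 119 mm high. Origin: centre of its underside.
- sanding_block: Bystander, to be left where it is: cork sanding block, 65 x 110 x 34 mm. Origin: centre of its underside.
- wax: Bystander, to be left where it is: round wax tin, 70 mm in diameter, 29 mm high. Origin: centre of its underside.
- pen: Bystander, to be left where it is: marker pen lying along its own y axis, 17 x 135 x 16 mm. Origin: centre of its underside.

How it is judged:
By the outcome, as a careful person would: the job done as asked, in the order asked, and still so for the second after the job is handed in, with the robot touching nothing.
Of stout_1, stout_2, slim_1, slim_2 only 3 to 4 are there at a start; the rules pass over those that are not, and their reading is None.
Of bush_1, bush_2 only 1 to 2 are there at a start; the rules pass over those that are not, and their reading is None.
At some moment in a run one of stout_1, stout_2, slim_1, slim_2, offcut may be knocked a few centimetres aside while the robot is not near it.
It also fails if it takes over 210 s, if anything falls off the work surface, if the arm or the gripper's body presses on something with over 40 N, if the wrist force passes 120 N, or if a joint passes its speed limit or range.

## Working session

There is one attempt and no reset: what is moved stays moved. The work goes in short steps, Python scripts to look and compute and a tool call to move; the robot and the scene stay as the last step left them, time stands still between calls to the robot, and variables do not carry over. Pictures are saved under pics/ and viewed, at most 14 in all, crops included, and the job is handed in when it is done.

Besides the shell and the picture viewer there is one more tool, called after "Call:" as name(argument=value, ...), one argument or row to a line, values as JSON. step_arm: Moves the arm, as the interface text tells. Its arguments: {"type":"object","properties":{"series":{"type":"array"},"force":{"type":"number"}},"required":["series"]}

```bash
mkdir -p pics; cat > h.py <<'E'
import numpy as np, cv2
from plant import r
def snap(n,f=None):
    c=r.get_calibration(n); im,d=r.snapshot(n)
    if f: cv2.imwrite(f'pics/{f}.png',im)
    return im,d,np.array(c['intrinsics']),np.array(c['pose'])
def pts(d,K,P):
    v,u=np.mgrid[:d.shape[0],:d.shape[1]]
    X=np.stack([(u-K[0,2])/K[0,0]*d,-(v-K[1,2])/K[1,1]*d,-d],-1)
    return X@P[:3,:3].T+P[:3,3]
def ray(u,v,z,K,P):
    dr=P[:3,:3]@np.array([(u-K[0,2])/K[0,0],-(v-K[1,2])/K[1,1],-1]);o=P[:3,3]
    return o+dr*(z-o[2])/dr[2]
E
python3 - <<'E'
from h import *
s=r.get_state();print(s)
for n in['scene','top']:
    im,d,K,P=snap(n,n+'0');np.savez(n+'0',im=im,d=d,K=K,P=P);print(K,P)
E
```

```text
{'clock': 0.0, 'q': array([-1.09219704,  0.68998833, -0.19450524,  1.56635806,  0.15726939,
        0.90251451, -0.21511101]), 'qd': array([ 9.88706119e-04, -6.28384328e-05,  1.95312087e-03,  7.16790715e-05,
        4.00680693e-04,  2.25372632e-03,  4.25631772e-04]), 'joint_torque': array([ 1.57532918e-04, -5.27564085e+01, -1.26694869e+00, -1.53430420e+01,
       -5.26427315e-02,  6.69065077e-03,  1.80830966e-04]), 'tool_pos': array([0.26868751, 0.56357857, 0.23790337]), 'eef_rot': array([ 2.20546615e-01,  9.75375982e-01, -9.28407112e-04, -1.47965358e-04]), 'contact_force': array([-0.31965427,  0.32358065, -0.55071697]), 'moment': array([0.03647805, 0.00018733, 0.03536472]), 'finger_force': 0.0, 'opening': 0.9987826061250413}
[[497.92184256   0.         267.95379084]
 [  0.         497.92184256 208.12558449]
 [  0.           0.           1.        ]] [[ 0.58951244  0.56987438 -0.57246682 -0.33786605]
 [-0.80750851  0.43343069 -0.40008479 -0.46049263]
 [ 0.02012662  0.69812679  0.7156912   1.10004854]
 [ 0.          0.          0.          1.        ]]
[[518.01998753   0.         285.14768203]
 [  0.         518.01998753 211.64815835]
 [  0.           0.           1.        ]] [[-0.01880738  0.98985208 -0.14085151  0.34242479]
 [-0.99981078 -0.01791951  0.00756936  0.14004969]
 [ 0.00496856  0.14096721  0.9900018   1.33651634]
 [ 0.          0.          0.          1.        ]]
```

View pics/top0.png

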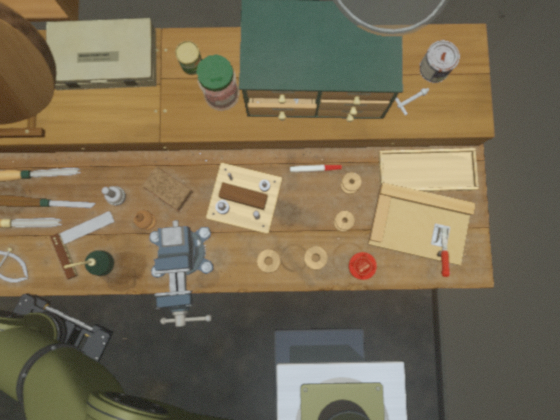

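View pics/scene0.png

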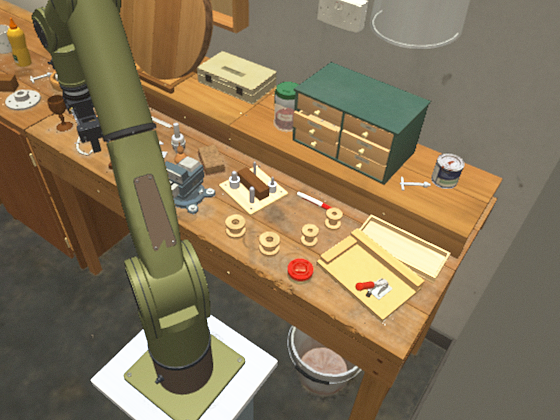

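Top view: stand at (244,197) with dark offcut across it and bushes at (265,184) and (222,208). Stout bobbins are at (268,260) and (316,258), slim ones at (350,183) and (344,221). The tray is at (428,168), the jig below it, and the pen at (315,168).

```bash
python3 - <<'E'
from h import *
D=np.load('top0.npz');im,d,K,P=[D[k] for k in('im','d','K','P')]
X=pts(d,K,P)
cv2.imwrite('pics/c1.png',cv2.resize(im[145:285,190:490],None,fx=2.6,fy=2.6,interpolation=cv2.INTER_CUBIC))
for n,(u,v) in dict(bench=(330,200),deck=(225,175),off=(243,195),st1=(268,250),tray=(428,168)).items(): print(n,X[v,u],d[v,u])
# blobs above bench by height
Z=X[...,2]
m=((Z>.035)&(Z<.08)&(X[...,0]<.70)).astype(np.uint8)
c,l,s,ce=cv2.connectedComponentsWithStats(m)
for i in range(1,c):
    if s[i,4]>30:
        q=X[l==i];print(s[i],ce[i].round(1),np.median(q[:,2]).round(3),((q.min(0)+q.max(0))/2).round(3),(q.max(0)-q.min(0)).round(3))
E
```

```text
bench [ 0.56152551  0.01177566 -0.00185525] 1.3568219
deck [0.62989014 0.28475337 0.01348539] 1.3491976
off [0.56856089 0.23508014 0.05666456] 1.2981879
st1 [0.43055013 0.17475372 0.04338613] 1.2923511
tray [ 0.64134636 -0.24855191  0.00373096] 1.3645049
[408 139  36   2  41] [426.6 139.9] 0.073 [ 0.698 -0.225  0.074] [0.003 0.089 0.012]
[ 528  138   32  282 2527] [544.1 280.2] 0.058 [ 0.356 -0.502  0.058] [0.687 0.009 0.045]
[292 141  27   2  35] [305.7 141.8] 0.074 [0.698 0.077 0.073] [0.003 0.065 0.013]
[338 140  45   3  48] [361.2 141. ] 0.074 [ 0.698 -0.061  0.067] [0.004 0.11  0.025]
[200 142  56   2  65] [229.9 142.9] 0.075 [0.698 0.271 0.074] [0.003 0.137 0.011]
[ 41 145  28   2  36] [ 54.9 145.8] 0.073 [0.699 0.705 0.073] [0.003 0.069 0.014]
[ 97 144  34   2  41] [114.6 144.8] 0.074 [0.699 0.556 0.074] [0.003 0.083 0.011]
[342 172  20  19 265] [351.5 181.3] 0.05 [ 0.601 -0.04   0.046] [0.047 0.047 0.021]
[260 179  10  12  91] [264.5 184.8] 0.047 [0.597 0.181 0.057] [0.028 0.023 0.042]
[218 182  50  27 761] [242.9 195.1] 0.054 [0.57  0.237 0.048] [0.068 0.123 0.027]
[ 381  18
[... 533 characters left out ...]
1 [0.5   0.403 0.059] [0.016 0.014 0.011]
[189 227   6  43 142] [191.3 248.3] 0.062 [0.438 0.362 0.058] [0.104 0.01  0.044]
[437 227  12  23 164] [443.4 236.3] 0.051 [ 0.452 -0.264  0.057] [0.058 0.028 0.044]
[305 246  23  23 363] [315.7 257.2] 0.045 [0.411 0.056 0.044] [0.055 0.055 0.017]
[257 249  24  24 368] [268.4 260.5] 0.044 [0.405 0.174 0.044] [0.057 0.057 0.017]
[ 85 250  26  25 452] [ 97.  262.2] 0.047 [0.409 0.601 0.058] [0.06  0.062 0.045]
[182 272   6  19  47] [185.2 280.1] 0.064 [0.358 0.378 0.063] [0.044 0.008 0.033]
[161 306  34  20 211] [178.  318.6] 0.073 [0.276 0.396 0.058] [0.044 0.088 0.045]
[319 401  48  19 201] [338.6 407.6] 0.058 [0.044 0.002 0.058] [0.041 0.112 0.045]
```

View pics/c1.png

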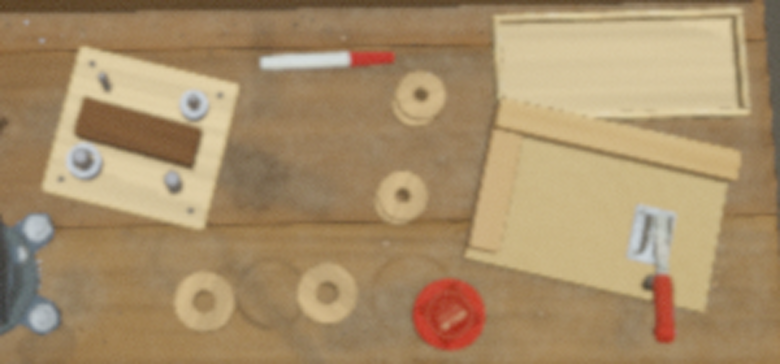

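Crop: thin spindles at far side (103,80) and bush_2 (194,104); bush_1 on thick (84,160) and bare thick (173,181). Stand yaw is about -15.6°, centre about (0.570,0.235). Next I move above the offcut and check the ledge profile.

```bash
python3 - <<'E'
from h import *
D=np.load('top0.npz');im,d,K,P=[D[k] for k in('im','d','K','P')]
X=pts(d,K,P)
for u in(428,243): print(X[120:195:3,u,::2].round(3).tolist())
print(X[168,375:485:3][:,[1,2]].round(3).tolist())
E
```

```text
[[0.742, 0.098], [0.736, 0.094], [0.727, 0.097], [0.72, 0.095], [0.712, 0.096], [0.704, 0.097], [0.698, 0.09], [0.702, 0.05], [0.704, 0.014], [0.7, -0.003], [0.685, 0.025], [0.681, 0.006], [0.673, 0.007], [0.667, -0.0], [0.659, -0.003], [0.649, 0.004], [0.641, 0.004], [0.634, 0.002], [0.625, 0.005], [0.618, 0.001], [0.609, 0.006], [0.601, 0.004], [0.593, 0.006], [0.581, 0.025], [0.57, 0.046]]
[[0.749, 0.099], [0.742, 0.097], [0.736, 0.094], [0.727, 0.098], [0.72, 0.096], [0.712, 0.096], [0.705, 0.094], [0.697, 0.094], [0.702, 0.049], [0.701, 0.025], [0.7, 0.0], [0.694, -0.01], [0.683, -0.001], [0.674, 0.003], [0.668, -0.002], [0.66, -0.005], [0.647, 0.018], [0.639, 0.015], [0.631, 0.015], [0.623, 0.016], [0.615, 0.016], [0.607, 0.019], [0.599, 0.02], [0.584, 0.055], [0.577, 0.051]]
[[-0.11, -0.003], [-0.118, -0.003], [-0.122, 0.019], [-0.132, 0.009], [-0.14, 0.005], [-0.148, 0.005], [-0.156, 0.004], [-0.163, 0.007], [-0.171, 0.009], [-0.18, 0.004], [-0.188, 0.005], [-0.195, 0.008], [-0.204, 0.005], [-0.209, 0.012], [-0.22, 0.002], [-0.229, -0.002], [-0.234, 0.008], [-0.242, 0.007], [-0.25, 0.006], [-0.26, 0.002], [-0.266, 0.007], [-0.274, 0.007], [-0.282, 0.007], [-0.291, 0.004], [-0.301, -0.002], [-0.306, 0.005], [-0.314, 0.006], [-0.323, 0.003], [-0.329, 0.007], [-0.338, 0.004], [-0.346, 0.005], [-0.353, 0.006], [-0.363, 0.002], [-0.364, 0.02], [-0.381, -0.004], [-0.388, -0.003], [-0.395, 0.0]]
```

Call:
step_arm(
  series=[
    [21,-23.5,2,0,0,-0.1,0],
    [21,-23.5,2,0,0,-0.1,0],
    [21,-23.5,2,0,0,-0.1,0],
    [21,-23.5,2,0,0,-0.1,0],
    [21,-23.5,2,0,0,-0.1,0],
    [21,-23.5,2,0,0,-0.1,0],
    [21,-23.5,2,0,0,-0.1,0],
    [21,-23.5,2,0,0,-0.1,0],
    [21,-23.5,2,0,0,-0.1,0],
    [21,-23.5,2,0,0,-0.1,0],
    [21,-23.5,2,0,0,-0.1,0],
    [21,-23.5,2,0,0,-0.1,0],
    [21,-23.5,2,0,0,-0.1,0],
    [21,-23.5,2,0,0,-0.1,0],
    [0,0,0,0,0,0,0],
    [0,0,0,0,0,0,0],
  ],
  force=20,
)

```text
clock: 1.7
tool_pos: [0.5628, 0.2346, 0.2663]
eef_rot: [0.797, 0.604, -0.0, -0.0]
contact_force: [-1.2, 0.6, -0.2]
opening: 1.005
finger_force: 0.0
```

```bash
python3 - <<'E'
from h import *
im,d,K,P=snap('wrist','w1');np.savez('w1',im=im,d=d,K=K,P=P)
print(r.get_state()['tool_pos'],P.round(3),K.round(1)); X=pts(d,K,P)
print(X[::60,::80].round(3).tolist())
E
```

```text
[0.56208989 0.23596318 0.2662348 ] [[ 0.963  0.26   0.078  0.583]
 [-0.271  0.923  0.274  0.306]
 [-0.001 -0.285  0.959  0.411]
 [ 0.     0.     0.     1.   ]] [[343.9   0.  278.4]
 [  0.  343.9 207.9]
 [  0.    0.    1. ]]
[[[0.412, 0.429, 0.136], [0.456, 0.423, 0.112], [0.49, 0.444, -0.001], [0.573, 0.411, 0.034], [0.654, 0.398, -0.001], [0.7, 0.359, 0.096], [0.762, 0.341, 0.096]], [[0.392, 0.394, 0.136], [0.432, 0.387, 0.099], [0.492, 0.372, 0.084], [0.554, 0.364, -0.0], [0.64, 0.341, -0.002], [0.7, 0.315, 0.071], [0.756, 0.296, 0.098]], [[0.306, 0.37, 0.052], [0.356, 0.353, -0.001], [0.445, 0.328, -0.001], [0.54, 0.303, 0.047], [0.623, 0.279, 0.016], [0.704, 0.256, 0.029], [0.751, 0.246, 0.098]], [[-0.519, 0.333, -0.881], [-0.226, 0.25, -0.885], [0.419, 0.262, -0.001], [0.517, 0.238, 0.018], [0.606, 0.213, 0.016], [0.702, 0.182, -0.002], [0.745, 0.191, 0.097]], [[-0.639, 0.111, -0.879], [-0.012, 0.122, -0.431], [0.412, 0.201, 0.045], [0.489, 0.16, -0.002], [0.589, 0.132, -0.001], [0.688, 0.104, -0.002], [0.738, 0.131, 0.097]], [[0.515, 0.284, 0.347], [0.11, 0.061, -0.181], [0.519, 0.249, 0.294], [0.463, 0.076, -0.002], [0.568, 0.047, -0.002], [0.607, 0.227, 0.298], [0.619, 0.246, 0.334]], [[0.515, 0.274, 0.353], [0.516, 0.259, 0.337], [-0.134, -0.499, -0.726], [0.434, -0.017, -0.001], [0.545, -0.048, -0.001], [0.656, -0.079, -0.001], [0.615, 0.232, 0.338]]]
```

View pics/w1.png

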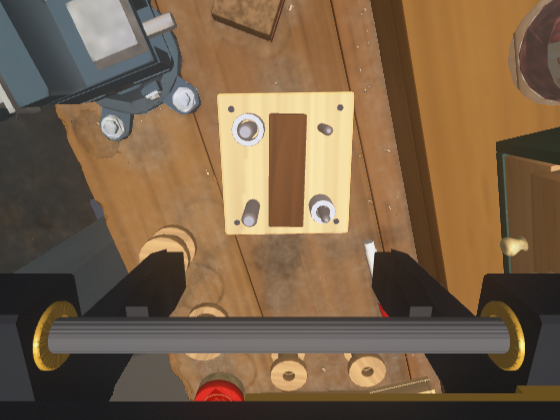

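Wrist view: stand square in the image. Offcut at (287,170), bush_1 at (248,130), bush_2 at (322,208), thick spindle at (250,212), thin at (325,128).

```bash
cat >> h.py <<'E'
def comp(X,lo,hi,box,amin=60):
    """blobs with z in lo..hi inside box (x0,x1,y0,y1): minAreaRect in mm"""
    x0,x1,y0,y1=box;m=((X[...,2]>lo)&(X[...,2]<hi)&(X[...,0]>x0)&(X[...,0]<x1)&(X[...,1]>y0)&(X[...,1]<y1)).astype(np.uint8)
    c,l,s,ce=cv2.connectedComponentsWithStats(m)
    for i in range(1,c):
        if s[i,4]>=amin:
            q=X[l==i];(cx,cy),wh,a=cv2.minAreaRect((q[:,:2]*1000).astype(np.float32))
            print('xy %.1f %.1f size %.0f %.0f ang %.1f z %.4f px %s'%(cx,cy,*wh,a,np.median(q[:,2]),ce[i].round(0)))
E
python3 - <<'E'
from h import *
D=np.load('w1.npz');im,d,K,P=[D[k] for k in('im','d','K','P')]
X=pts(d,K,P);B=(.45,.69,.12,.36)
print('deck');comp(X,.010,.022,B,2000)
print('off');comp(X,.051,.06,B)
print('bush');comp(X,.0435,.0505,B,30)
print('spindle tip');comp(X,.0705,.08,B,10)
E
```

```text
deck
xy 572.0 238.5 size 166 152 ang 75.1 z 0.0170 px [287. 157.]
off
xy 572.6 239.2 size 120 38 ang 73.8 z 0.0551 px [287. 169.]
bush
xy 545.0 292.4 size 33 32 ang 73.1 z 0.0468 px [248. 129.]
xy 599.0 185.3 size 26 26 ang 58.1 z 0.0467 px [322. 209.]
spindle tip
xy 545.1 292.5 size 15 15 ang 28.0 z 0.0744 px [245. 131.]
xy 622.0 271.5 size 8 7 ang 20.5 z 0.0728 px [328. 130.]
xy 521.8 205.6 size 15 14 ang 7.0 z 0.0744 px [249. 219.]
xy 598.5 185.3 size 7 7 ang 25.7 z 0.0728 px [325. 218.]
```

Call:
step_arm(
  series=[
    [10,4,-25,0,0,0,0],
    [0,0,-30,0,0,0,0],
    [0,0,-30,0,0,0,0],
    [0,0,-30,0,0,0,0],
    [0,0,-30,0,0,0,0],
    [0,0,-25,0,0,0,0],
    [0,0,-25,0,0,0,0],
    [0,0,-20,0,0,0,0],
    [0,0,-20,0,0,0,0],
    [0,0,0,0,0,0,0],
    [0,0,0,0,0,0,0.6],
    [0,0,0,0,0,0,0.8],
    [0,0,0,0,0,0,0.8],
    [0,0,0,0,0,0,0.8],
    [0,0,0,0,0,0,0.8],
    [0,0,0,0,0,0,0.8],
  ],
  force=20,
)

```text
clock: 3.35
tool_pos: [0.573, 0.2393, 0.032]
eef_rot: [0.797, 0.604, 0.0, 0.0]
contact_force: [0.2, -0.6, -0.4]
opening: 0.478
finger_force: 0.0
```

Call:
step_arm(
  series=[
    [0,0,0,0,0,0,0.9],
    [0,0,0,0,0,0,0.9],
    [0,0,0,0,0,0,0.9],
    [0,0,0,0,0,0,0.9],
  ],
)

```text
clock: 3.75
tool_pos: [0.573, 0.2393, 0.0319]
eef_rot: [0.797, 0.604, 0.0, 0.0]
contact_force: [-1.1, 0.1, 2.8]
opening: 0.429
finger_force: 20.0
```

Call:
step_arm(
  series=[
    [0,0,20,0,0,0,0.9],
    [0,0,35,0,0,0,0.9],
    [0,0,35,0,0,0,0.9],
    [0,0,35,0,0,0,0.9],
    [0,-20,35,0,0,0,0.9],
    [0,-40,0,0,0,0.03,0.9],
    [0,-40,0,0,0,0.03,0.9],
    [0,-40,0,0,0,0.03,0.9],
    [0,-40,0,0,0,0.03,0.9],
    [0,-40,0,0,0,0.03,0.9],
    [0,-40,0,0,0,0.03,0.9],
    [0,-40,0,0,0,0.03,0.9],
    [0,-40,0,0,0,0.03,0.9],
    [5,-40,0,0,0,0.03,0.9],
    [10,-40,0,0,0,0,0.9],
    [10,-40,0,0,0,0,0.9],
    [10,-40,0,0,0,0,0.9],
    [10,-35,0,0,0,0,0.9],
    [5,0,0,0,0,0,0.9],
    [0,0,0,0,0,0,0.9],
  ],
)

```text
clock: 5.75
tool_pos: [0.6228, -0.2963, 0.1908]
eef_rot: [0.709, 0.705, 0.0, -0.0]
contact_force: [-1.9, 1.5, -0.7]
opening: 0.427
finger_force: 20.0
```

```bash
python3 - <<'E'
from h import *
im,d,K,P=snap('wrist','w2');np.savez('w2',im=im,d=d,K=K,P=P)
s=r.get_state();print(s['tool_pos'],s['eef_rot'],s['q'].round(2)); X=pts(d,K,P)
comp(X,.018,.03,(.55,.72,-.45,-.08),100)
print('floor');comp(X,.002,.009,(.57,.72,-.42,-.08),500)
E
```

```text
[ 0.62283173 -0.29444776  0.19093421] [ 7.08258210e-01  7.05952728e-01  3.70547341e-04 -9.56676559e-04] [ 0.39  0.83 -0.02  1.4   0.02  0.92  0.36]
xy 582.1 -233.1 size 187 20 ang 76.1 z 0.0247 px [231. 101.]
xy 687.2 -249.3 size 7 219 ang 0.5 z 0.0246 px [351. 121.]
xy 703.8 -258.0 size 1 235 ang 0.0 z 0.0240 px [370. 130.]
floor
xy 636.3 -248.3 size 97 228 ang 0.6 z 0.0052 px [297.  79.]
```

View pics/w2.png

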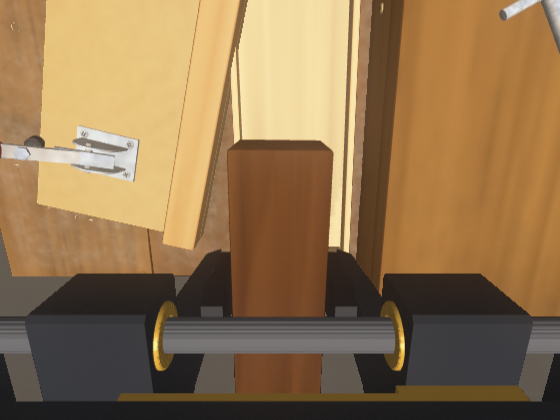

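Call:
step_arm(
  series=[
    [5,0,0,0,-0.1,0,0.9],
    [5,0,0,0,-0.1,0,0.9],
    [5,0,0,0,-0.1,0,0.9],
    [0,0,-30,0,0,0,0.9],
    [0,0,-30,0,0,0,0.9],
    [0,0,-30,0,0,0,0.9],
    [0,0,-30,0,0,0,0.9],
    [0,0,-20,0,0,0,0.9],
    [0,0,-15,0,0,0,0.9],
    [0,0,-8,0,0,0,0.9],
    [0,0,0,0,0,0,0.9],
    [0,0,0,0,0,0,0.9],
  ],
)

```text
clock: 7.0
tool_pos: [0.6386, -0.2957, 0.0297]
eef_rot: [0.7, 0.698, 0.106, 0.106]
contact_force: [0.2, 0.4, 0.2]
opening: 0.43
finger_force: 20.0
```

Call:
step_arm(
  series=[
    [0,0,0,0,0,0,0.5],
    [0,0,0,0,0,0,0.5],
    [0,0,0,0,0,0,0.5],
    [-2,0,8,0,0,0,0.5],
    [-4,0,14,0,0,0,0.5],
    [-6,0,20,0,0,0,0.5],
    [-8,0,25,0,0,0,0.5],
    [0,20,40,0,0.1,0,0.4],
    [0,40,40,0,0.1,0,0.2],
    [0,40,20,0,0.1,0,0],
    [-10,45,0,0,0,-0.05,0],
    [-10,45,0,0,0,-0.05,0],
    [-10,45,0,0,0,-0.05,0],
    [-10,45,0,0,0,-0.05,0],
    [-10,45,0,0,0,-0.03,0],
    [-10,45,0,0,0,0,0],
    [-10,45,0,0,0,0,0],
    [-10,45,0,0,0,0,0],
    [0,30,0,0,0,0,0],
    [0,0,0,0,0,0,0],
  ],
)

```text
clock: 9.0
tool_pos: [0.5364, 0.1963, 0.192]
eef_rot: [0.782, 0.623, 0.002, -0.002]
contact_force: [0.6, 0.9, -0.1]
opening: 1.003
finger_force: 0.0
```

```bash
python3 - <<'E'
from h import *
im,d,K,P=snap('top','t2');X=pts(d,K,P)
print(r.get_state()['tool_pos']);print('tray');comp(X,.03,.06,(.588,.692,-.4,-.1),40)
print('bobbins, etc');comp(X,.03,.06,(.35,.69,-.12,.36),60)
im,d,K,P=snap('wrist','w3');X=pts(d,K,P);comp(X,.0435,.0505,(.45,.69,.12,.36),30)
E
```

```text
[0.53707644 0.19230342 0.19194831]
tray
xy 639.5 -301.2 size 128 39 ang 89.2 z 0.0419 px [451. 165.]
xy 592.0 -136.7 size 39 11 ang 81.4 z 0.0427 px [387. 184.]
bobbins, etc
xy 600.5 -38.4 size 47 47 ang 21.1 z 0.0501 px [352. 181.]
xy 506.3 -111.5 size 30 115 ang 75.5 z 0.0336 px [379. 222.]
xy 542.9 288.8 size 31 33 ang 89.0 z 0.0457 px [223. 207.]
xy 503.0 -18.1 size 46 47 ang 44.2 z 0.0503 px [345. 220.]
xy 411.1 55.4 size 55 55 ang 88.8 z 0.0444 px [316. 257.]
xy 544.9 292.2 size 33 33 ang 77.5 z 0.0469 px [260.  73.]
xy 598.8 184.9 size 27 27 ang 38.2 z 0.0469 px [349. 185.]
xy 523.5 211.1 size 5 15 ang 70.9 z 0.0466 px [259. 177.]
```

Call:
step_arm(
  series=[
    [1,10,0,0,0,0.14,0],
    [1,10,0,0,0,0.14,0],
    [1,10,0,0,0,0.14,0],
    [1,10,0,0,0,0.14,0],
    [1,10,0,0,0,0.14,0],
    [1,10,0,0,0,0.14,0],
    [1,10,0,0,0,0.14,0],
    [1,10,0,0,0,0.14,0],
    [0,10,0,0,0,0.14,0],
    [0,8,0,0,0,0.14,0],
    [0,0,0,0,0,0.13,0],
    [0,0,0,0,0,0,0],
    [0,0,0,0,0,0,0],
  ],
)

```text
clock: 10.4
tool_pos: [0.5466, 0.2852, 0.1913]
eef_rot: [0.14, 0.99, -0.001, 0.0]
contact_force: [0.5, -1.2, -0.4]
opening: 1.0
finger_force: 0.0
```

```bash
python3 - <<'E'
from h import *
s=r.get_state();print(s['tool_pos'],s['eef_rot'],s['q'].round(2))
im,d,K,P=snap('wrist','w4');X=pts(d,K,P);comp(X,.0435,.0505,(.4,.69,.12,.36),30)
print(P[:3,3])
print('bob');comp(X,.040,.056,(.33,.69,-.12,.24),200)
print(r.get_state()['tool_pos'])
E
```

```text
[0.54657923 0.28521762 0.19129292] [ 1.39941044e-01  9.90159656e-01 -5.67994888e-04  1.94588376e-04] [-0.41  0.74 -0.26  1.64  0.24  0.8   0.51]
xy 417.5 176.9 size 57 35 ang 89.9 z 0.0450 px [103.  78.]
xy 544.1 292.0 size 32 33 ang 74.4 z 0.0468 px [284. 187.]
xy 538.4 293.6 size 15 4 ang 73.9 z 0.0466 px [284. 182.]
xy 518.5 209.9 size 16 6 ang 28.8 z 0.0471 px [186. 187.]
xy 598.6 190.0 size 17 27 ang 86.1 z 0.0467 px [195. 272.]
xy 618.6 272.4 size 9 4 ang 73.0 z 0.0465 px [286. 270.]
[0.47566869 0.30646211 0.33647502]
bob
xy 406.2 177.4 size 57 57 ang 73.7 z 0.0450 px [97. 63.]
xy 424.9 82.0 size 7 35 ang 60.9 z 0.0433 px [  2. 121.]
xy 598.6 190.0 size 17 27 ang 86.1 z 0.0466 px [195. 271.]
[0.54648308 0.28565734 0.19128222]
```

Call:
step_arm(
  series=[
    [-2,7,-20,0,0,0.02,0],
    [0,0,-30,0,0,0,0],
    [0,0,-30,0,0,0,0],
    [0,0,-30,0,0,0,0],
    [0,0,-25,0,0,0,0],
    [0,0,-20,0,0,0,0],
    [0,0,-13,0,0,0,0],
    [0,0,0,0,0,0,0],
    [0,0,0,0,0,0,0.7],
    [0,0,0,0,0,0,0.9],
    [0,0,0,0,0,0,0.9],
    [0,0,0,0,0,0,0.9],
    [0,0,0,0,0,0,0.9],
    [0,0,0,0,0,0,0.9],
    [0,0,0,0,0,0,0.9],
    [0,0,0,0,0,0,0.9],
  ],
)

```text
clock: 12.05
tool_pos: [0.5439, 0.2942, 0.0232]
eef_rot: [0.127, 0.992, -0.0, -0.0]
contact_force: [-0.4, -1.3, 1.7]
opening: 0.381
finger_force: 20.0
```

Call:
step_arm(
  series=[
    [0,0,25,0,0,0,0.9],
    [0,0,35,0,0,0,0.9],
    [0,0,40,0,0,0,0.9],
    [0,0,40,0,0,0,0.9],
    [0,-12,30,0,0,0,0.9],
    [5,-33,0,0,0,0.02,0.9],
    [5,-33,0,0,0,0.02,0.9],
    [5,-33,0,0,0,0.02,0.9],
    [5,-33,0,0,0,0.02,0.9],
    [5,-33,0,0,0,0.02,0.9],
    [5,-33,0,0,0,0.02,0.9],
    [5,-33,0,0,0,0.02,0.9],
    [5,-33,0,0,0,0.02,0.9],
    [5,-33,0,0,0,0.02,0.9],
    [5,-33,0,0,0,0.02,0.9],
    [5,-33,0,0,0,0.02,0.9],
    [5,-33,0,0,0,0.02,0.9],
    [5,-33,0,0,0,0.02,0.9],
    [3,-31,0,0,0,0,0.9],
    [0,0,0,0,0,0,0.9],
  ],
)

```text
clock: 14.05
tool_pos: [0.6111, -0.1846, 0.1923]
eef_rot: [0.002, 1.0, -0.002, -0.0]
contact_force: [-0.9, -1.0, -0.3]
opening: 0.379
finger_force: 20.0
```

Call:
step_arm(
  series=[
    [1,6,-30,0,0,0,0.9],
    [0,0,-35,0,0,0,0.9],
    [0,0,-35,0,0,0,0.9],
    [0,0,-35,0,0,0,0.9],
    [0,0,-25,0,0,0,0.9],
    [0,0,-12,0,0,0,0.9],
    [0,0,-7,0,0,0,0.9],
    [0,0,0,0,0,0,0.9],
    [0,0,0,0,0,0,0.9],
  ],
)

```text
clock: 14.95
tool_pos: [0.6139, -0.1714, 0.0153]
eef_rot: [-0.003, 1.0, -0.0, 0.001]
contact_force: [0.6, 0.5, -0.1]
opening: 0.382
finger_force: 20.0
```

Call:
step_arm(
  series=[
    [0,0,-3,0,0,0,0.9],
    [0,0,0,0,0,0,0.9],
    [0,0,0,0,0,0,0.53],
    [0,0,0,0,0,0,0.53],
    [0,0,0,0,0,0,0.53],
    [0,0,20,0,0,0,0.53],
    [0,0,35,0,0,0,0.53],
    [0,0,40,0,0,0,0.4],
    [0,0,40,0,0,0,0.2],
    [0,20,40,0,0,0,0],
    [0,40,0,0,0,-0.05,0],
    [0,45,0,0,0,-0.05,0],
    [0,45,0,0,0,-0.05,0],
    [0,45,0,0,0,-0.05,0],
    [0,45,0,0,0,-0.05,0],
    [0,45,0,0,0,0,0],
    [-5,40,0,0,0,0,0],
    [-10,30,0,0,0,0,0],
    [0,0,0,0,0,0,0],
    [0,0,0,0,0,0,0],
  ],
)

```text
clock: 16.95
tool_pos: [0.5976, 0.1839, 0.1861]
eef_rot: [0.121, 0.993, -0.0, -0.0]
contact_force: [0.5, -1.1, -0.9]
opening: 0.998
finger_force: 0.0
```

```bash
python3 - <<'E'
from h import *
im,d,K,P=snap('top','t3');X=pts(d,K,P)
print('tray');comp(X,.025,.06,(.59,.692,-.4,-.13),40)
im,d,K,P=snap('wrist','w5');X=pts(d,K,P);print('bush');comp(X,.0435,.0505,(.4,.69,.12,.36),30)
print('tip');comp(X,.0705,.08,(.45,.69,.12,.36),10)
s=r.get_state();print(s['tool_pos'],s['eef_rot'],s['q'].round(2))
E
```

```text
tray
xy 639.8 -303.4 size 46 132 ang 2.8 z 0.0420 px [451. 165.]
xy 612.6 -173.0 size 32 32 ang 87.9 z 0.0332 px [403. 177.]
bush
xy 542.9 285.8 size 5 15 ang 76.6 z 0.0473 px [388.  99.]
xy 598.1 184.6 size 27 27 ang 75.2 z 0.0469 px [280. 194.]
xy 618.9 269.5 size 3 9 ang 35.0 z 0.0472 px [383. 194.]
tip
xy 521.6 205.0 size 15 15 ang 76.2 z 0.0744 px [282.  97.]
xy 544.0 291.7 size 15 15 ang 75.9 z 0.0744 px [407.  99.]
xy 598.6 184.5 size 8 9 ang 53.3 z 0.0730 px [281. 203.]
xy 621.4 271.0 size 8 8 ang 19.9 z 0.0732 px [394. 205.]
[0.59845679 0.18134809 0.18602896] [ 1.23229060e-01  9.92377869e-01 -8.46025803e-04  2.19146738e-04] [-0.21  0.76 -0.29  1.61  0.28  0.81  0.71]
```

Call:
step_arm(
  series=[
    [0,2,-25,0,0,0,0],
    [0,0,-35,0,0,0,0],
    [0,0,-35,0,0,0,0],
    [0,0,-30,0,0,0,0],
    [0,0,-25,0,0,0,0],
    [0,0,-13,0,0,0,0],
    [0,0,0,0,0,0,0],
    [0,0,0,0,0,0,0.7],
    [0,0,0,0,0,0,0.9],
    [0,0,0,0,0,0,0.9],
    [0,0,0,0,0,0,0.9],
    [0,0,0,0,0,0,0.9],
    [0,0,0,0,0,0,0.9],
    [0,0,0,0,0,0,0.9],
    [0,0,0,0,0,0,0.9],
    [0,0,0,0,0,0,0.9],
    [0,0,0,0,0,0,0.9],
  ],
)

```text
clock: 18.75
tool_pos: [0.5979, 0.1855, 0.0231]
eef_rot: [0.122, 0.993, -0.0, -0.0]
contact_force: [-0.4, -0.5, 1.2]
opening: 0.31
finger_force: 20.0
```

Call:
step_arm(
  series=[
    [0,0,25,0,0,0,0.9],
    [0,0,35,0,0,0,0.9],
    [0,0,40,0,0,0,0.9],
    [0,0,40,0,0,0,0.9],
    [0,-12,30,0,0,0,0.9],
    [3,-30,0,0,0,0.025,0.9],
    [3,-30,0,0,0,0.025,0.9],
    [3,-30,0,0,0,0.025,0.9],
    [3,-30,0,0,0,0.025,0.9],
    [5,-30,0,0,0,0.025,0.9],
    [5,-30,0,0,0,0.025,0.9],
    [5,-30,0,0,0,0.025,0.9],
    [5,-30,0,0,0,0.025,0.9],
    [5,-30,0,0,0,0.025,0.9],
    [5,-30,0,0,0,0.025,0.9],
    [5,-30,0,0,0,0,0.9],
    [5,-30,0,0,0,0,0.9],
    [0,-5,0,0,0,0,0.9],
    [0,0,0,0,0,0,0.9],
  ],
)

```text
clock: 20.65
tool_pos: [0.6493, -0.1926, 0.1925]
eef_rot: [-0.001, 1.0, 0.0, -0.0]
contact_force: [-0.6, 0.6, 0.0]
opening: 0.315
finger_force: 20.0
```

Call:
step_arm(
  series=[
    [0,0,-30,0,0,0,0.9],
    [0,0,-35,0,0,0,0.9],
    [0,0,-35,0,0,0,0.9],
    [0,0,-35,0,0,0,0.9],
    [0,0,-25,0,0,0,0.9],
    [0,0,-12,0,0,0,0.9],
    [0,0,-7,0,0,0,0.9],
    [0,0,0,0,0,0,0.9],
    [0,0,0,0,0,0,0.9],
  ],
)

```text
clock: 21.55
tool_pos: [0.651, -0.1912, 0.0155]
eef_rot: [-0.003, 1.0, -0.0, 0.001]
contact_force: [-0.9, -0.6, -1.3]
opening: 0.31
finger_force: 20.0
```

Call:
step_arm(
  series=[
    [0,0,-3,0,0,0,0.9],
    [0,0,0,0,0,0,0.9],
    [0,0,0,0,0,0,0.6],
    [0,0,0,0,0,0,0.6],
    [0,0,0,0,0,0,0.6],
    [0,0,20,0,0,0,0.6],
    [0,0,35,0,0,0,0.6],
    [0,0,40,0,0,0,0.4],
    [0,0,40,0,0,0,0.2],
    [-10,15,40,0,0,0,0],
    [-10,35,0,0,0,0,0],
    [-10,35,0,0,0,0,0],
    [-10,35,0,0,0,0,0],
    [-10,35,0,0,0,0,0],
    [0,0,0,0,0,0,0],
    [0,0,0,0,0,0,0],
  ],
)

```text
clock: 23.15
tool_pos: [0.6002, -0.0355, 0.1876]
eef_rot: [-0.004, 1.0, -0.0, 0.001]
contact_force: [0.2, 0.3, -0.0]
opening: 1.004
finger_force: 0.0
```

```bash
python3 - <<'E'
from h import *
im,d,K,P=snap('top','t4');X=pts(d,K,P)
print('tray');comp(X,.025,.06,(.59,.692,-.4,-.13),40)
im,d,K,P=snap('wrist','w6');X=pts(d,K,P);print('bob');comp(X,.0435,.056,(.33,.69,-.13,.12),30)
s=r.get_state();print(s['tool_pos'],s['eef_rot'],s['q'].round(2))
E
```

```text
tray
xy 649.2 -355.3 size 27 30 ang 17.2 z 0.0420 px [472. 161.]
bob
xy 504.3 -16.1 size 47 47 ang 89.1 z 0.0511 px [305.  74.]
xy 583.9 -123.0 size 19 29 ang 78.4 z 0.0443 px [178. 174.]
xy 602.0 -37.0 size 47 47 ang 8.3 z 0.0511 px [278. 197.]
[ 0.60036757 -0.03801667  0.18687489] [-1.72473981e-03  9.99998138e-01 -6.48703699e-04  5.72547631e-04] [ 0.21  0.74 -0.4   1.69  0.38  0.79  1.21]
```

View pics/t4.png

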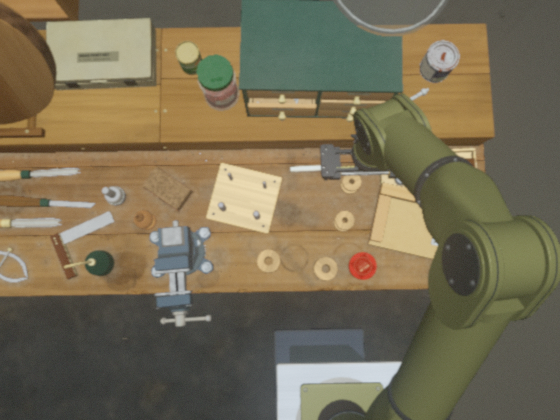

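The tray side is hidden by the arm. The stand is bare of bushes and offcut. One stout bobbin was knocked, from (316,258) to (326,268), so I'll re-measure it later. Now grasping the slim at (0.602,-0.037).

Call:
step_arm(
  series=[
    [2,0,-25,0,0,0,0],
    [0,0,-35,0,0,0,0],
    [0,0,-35,0,0,0,0],
    [0,0,-30,0,0,0,0],
    [0,0,-25,0,0,0,0],
    [0,0,-11,0,0,0,0],
    [0,0,0,0,0,0,0],
    [0,0,0,0,0,0,0.5],
    [0,0,0,0,0,0,0.8],
    [0,0,0,0,0,0,0.8],
    [0,0,0,0,0,0,0.8],
    [0,0,0,0,0,0,0.8],
    [0,0,0,0,0,0,0.8],
  ],
)

```text
clock: 24.55
tool_pos: [0.6021, -0.0365, 0.0255]
eef_rot: [-0.003, 1.0, -0.0, 0.0]
contact_force: [-0.9, 0.5, 2.8]
opening: 0.528
finger_force: 20.0
```

Call:
step_arm(
  series=[
    [0,0,20,0,0,0,0.8],
    [0,0,30,0,0,0,0.8],
    [-5,0,40,0,0,0,0.8],
    [-5,8,40,0,0,0,0.8],
    [0,30,0,0,0,-0.03,0.8],
    [0,30,0,0,0,-0.03,0.8],
    [0,30,0,0,0,-0.03,0.8],
    [0,30,0,0,0,-0.03,0.8],
    [0,30,0,0,0,-0.03,0.8],
    [0,30,0,0,0,-0.03,0.8],
    [0,30,0,0,0,-0.03,0.8],
    [5,30,0,0,0,-0.03,0.8],
    [10,30,0,0,0,-0.02,0.8],
    [15,30,0,0,0,0,0.8],
    [0,0,0,0,0,0,0.8],
    [0,0,0,0,0,0,0.8],
  ],
)

```text
clock: 26.15
tool_pos: [0.6213, 0.2721, 0.1545]
eef_rot: [0.126, 0.992, -0.0, -0.0]
contact_force: [1.1, -0.4, -0.8]
opening: 0.525
finger_force: 20.0
```

```bash
python3 - <<'E'
from h import *
im,d,K,P=snap('wrist','w7');X=pts(d,K,P);print('tip');comp(X,.0705,.08,(.45,.69,.12,.36),10)
s=r.get_state();print(s['tool_pos'],s['eef_rot'])
zb=s['tool_pos'][2]+.0265;print('held');comp(X,zb-.006,zb+.006,(.5,.7,.15,.35),100)
im,d,K,P=snap('top','t5');X=pts(d,K,P)
print('tray');comp(X,.025,.06,(.59,.692,-.4,-.13),40)
print('bob');comp(X,.036,.056,(.33,.60,-.13,.24),60)
E
```

```text
tip
xy 521.4 205.6 size 15 15 ang 0.7 z 0.0744 px [135.  96.]
xy 544.6 292.0 size 15 15 ang 1.1 z 0.0743 px [277.  97.]
xy 598.3 185.4 size 9 7 ang 38.5 z 0.0730 px [148. 216.]
[0.62141303 0.27047383 0.15454909] [ 1.27096495e-01  9.91889834e-01 -9.09667370e-04 -4.58012854e-04]
held
xy 613.9 274.7 size 79 33 ang 76.2 z 0.1801 px [278. 282.]
tray
xy 648.6 -192.3 size 25 28 ang 88.6 z 0.0325 px [409. 163.]
xy 639.7 -302.3 size 41 131 ang 0.4 z 0.0420 px [451. 165.]
xy 612.7 -173.5 size 31 35 ang 43.9 z 0.0338 px [402. 177.]
bob
xy 583.0 -123.1 size 16 31 ang 82.1 z 0.0432 px [384. 189.]
xy 505.0 -25.1 size 48 33 ang 19.3 z 0.0501 px [347. 219.]
```

View pics/w7.png

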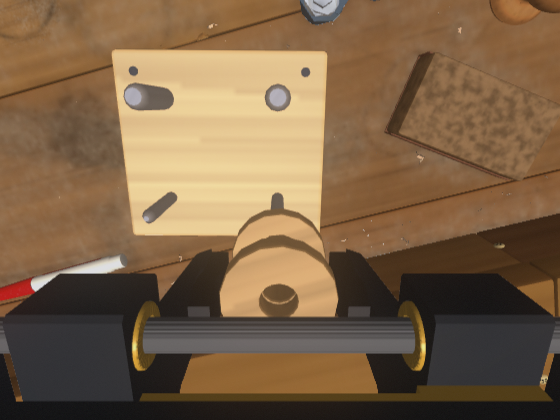

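Wrist view: bobbin held with its bore at (279,300). Spindle thin_1's base is just visible at (277,200), in line. Thin_2 is at (148,216), thick at (135,97) and (277,97). Checking the bore's position.

```bash
python3 - <<'E'
from h import *
im=cv2.imread('pics/w7.png');c=r.get_calibration('wrist');K=np.array(c['intrinsics']);P=np.array(c['pose'])
g=cv2.cvtColor(im,cv2.COLOR_BGR2GRAY)[270:320,240:320];m=(g<100).astype(np.uint8)
n,l,s,ce=cv2.connectedComponentsWithStats(m)
for i in range(1,n):
    if s[i,4]>50: print(s[i]+[240,270,0,0,0])
for uv in[(279,296),(279,300)]: print(ray(*uv,.181,K,P))
print(r.get_state()['tool_pos'])
E
```

```text
[263 285  32  17 397]
[240 294  80  26 739]
[0.6191872  0.27136335 0.181     ]
[0.62089929 0.27091637 0.181     ]
[0.62157994 0.26975978 0.15469713]
```

Call:
step_arm(
  series=[
    [0,1,-20,0,0,0,0.8],
    [0,0,-20,0,0,0,0.8],
    [0,0,-12,0,0,0,0.8],
    [0,0,-12,0,0,0,0.8],
    [0,0,-12,0,0,0,0.8],
    [0,0,-12,0,0,0,0.8],
    [0,0,-12,0,0,0,0.8],
    [0,0,-8,0,0,0,0.8],
    [0,0,0,0,0,0,0.8],
  ],
)

```text
clock: 27.15
tool_pos: [0.621, 0.2722, 0.0456]
eef_rot: [0.127, 0.992, -0.001, -0.001]
contact_force: [0.3, -0.4, -0.8]
opening: 0.527
finger_force: 20.0
```

Call:
step_arm(
  series=[
    [0,0,-2,0,0,0,0.8],
    [0,0,0,0,0,0,0.8],
    [0,0,0,0,0,0,0.35],
    [0,0,0,0,0,0,0.35],
    [0,0,0,0,0,0,0.35],
    [0,0,20,0,0,0,0.35],
    [0,0,40,0,0,0,0.3],
    [0,0,45,0,0,0,0],
    [-12,-10,40,0,0,0,0],
    [-14,-30,0,0,0,0,0],
    [-13,-31,0,0,0,0,0],
    [-13,-31,0,0,0,0,0],
    [-13,-31,0,0,0,0,0],
    [-13,-31,0,0,0,0,0],
    [-13,-31,0,0,0,0,0],
    [-13,-31,0,0,0,0,0],
    [-13,-31,0,0,0,0,0],
    [0,-31,0,0,0,0,0],
    [0,0,0,0,0,0,0],
    [0,0,0,0,0,0,0],
  ],
)

```text
clock: 29.15
tool_pos: [0.5052, -0.0157, 0.1904]
eef_rot: [0.128, 0.992, 0.0, 0.0]
contact_force: [-0.1, 1.3, -0.5]
opening: 1.002
finger_force: 0.0
```

```bash
python3 - <<'E'
from h import *
im,d,K,P=snap('wrist','w8');X=pts(d,K,P)
s=r.get_state();print(s['tool_pos'],s['eef_rot'])
print('bob');comp(X,.0435,.056,(.33,.60,-.12,.24),60)
im,d,K,P=snap('top','t6');X=pts(d,K,P)
print('on stand');comp(X,.055,.085,(.47,.67,.13,.34),10)
print('bob');comp(X,.036,.056,(.33,.60,-.13,.24),60)
E
```

```text
[ 0.50533735 -0.01453515  0.19038825] [1.26799338e-01 9.91928116e-01 5.78205890e-04 4.53339393e-04]
bob
xy 388.3 33.7 size 57 48 ang 74.9 z 0.0451 px [301.  32.]
xy 417.4 173.4 size 58 34 ang 75.3 z 0.0452 px [488.  23.]
xy 519.4 200.5 size 9 17 ang 69.2 z 0.0501 px [534. 146.]
xy 503.8 -16.0 size 47 47 ang 25.0 z 0.0510 px [277. 193.]
xy 595.6 182.6 size 5 10 ang 29.4 z 0.0497 px [518. 236.]
xy 581.0 -115.7 size 9 21 ang 89.4 z 0.0443 px [195. 294.]
on stand
xy 619.6 270.1 size 47 46 ang 45.8 z 0.0676 px [229. 174.]
xy 596.4 180.5 size 8 9 ang 85.1 z 0.0697 px [264. 183.]
xy 542.5 288.6 size 15 15 ang 0.2 z 0.0709 px [221. 205.]
xy 518.6 202.4 size 15 13 ang 88.2 z 0.0729 px [256. 214.]
bob
xy 495.1 -17.4 size 47 31 ang 78.3 z 0.0496 px [344. 222.]
xy 404.5 173.8 size 57 56 ang 44.0 z 0.0441 px [268. 261.]
xy 382.5 32.0 size 56 55 ang 43.1 z 0.0440 px [326. 268.]
```

Call:
step_arm(
  series=[
    [-1,-1,-25,0,0,0,0],
    [0,0,-35,0,0,0,0],
    [0,0,-35,0,0,0,0],
    [0,0,-30,0,0,0,0],
    [0,0,-25,0,0,0,0],
    [0,0,-14,0,0,0,0],
    [0,0,0,0,0,0,0],
    [0,0,0,0,0,0,0.5],
    [0,0,0,0,0,0,0.8],
    [0,0,0,0,0,0,0.8],
    [0,0,0,0,0,0,0.8],
    [0,0,0,0,0,0,0.8],
    [0,0,0,0,0,0,0.8],
  ],
)

```text
clock: 30.55
tool_pos: [0.5042, -0.0165, 0.0265]
eef_rot: [0.127, 0.992, 0.0, 0.0]
contact_force: [-1.3, -0.5, 3.6]
opening: 0.541
finger_force: 20.0
```

Call:
step_arm(
  series=[
    [0,0,20,0,0,0,0.8],
    [0,0,30,0,0,0,0.8],
    [0,0,40,0,0,0,0.8],
    [4,1.5,40,0,0,0,0.8],
    [10,25,0,0,0,0,0.8],
    [10,25,0,0,0,0,0.8],
    [10,25,0,0,0,0,0.8],
    [10,25,0,0,0,0,0.8],
    [10,25,0,0,0,0,0.8],
    [10,25,0,0,0,0,0.8],
    [10,25,0,0,0,0,0.8],
    [10,15,0,0,0,0,0.8],
    [10,10,0,0,0,0,0.8],
    [0,0,0,0,0,0,0.8],
    [0,0,0,0,0,0,0.8],
  ],
)

```text
clock: 32.05
tool_pos: [0.5972, 0.1842, 0.1556]
eef_rot: [0.127, 0.992, -0.001, -0.001]
contact_force: [0.4, -0.3, -1.1]
opening: 0.543
finger_force: 20.0
```

```bash
python3 - <<'E'
from h import *
im,d,K,P=snap('wrist','w9');X=pts(d,K,P);print('tip');comp(X,.0705,.08,(.45,.69,.12,.36),10)
s=r.get_state();print(s['tool_pos'],s['eef_rot'])
g=cv2.cvtColor(im,cv2.COLOR_BGR2GRAY)[270:316,240:320];n,l,S,ce=cv2.connectedComponentsWithStats((g<100).astype(np.uint8))
for i in range(1,n):
    if S[i,4]>50: print(S[i]+[240,270,0,0,0])
print(ray(279,300,s['tool_pos'][2]+.0255,K,P))
E
```

```text
tip
xy 521.4 204.9 size 15 16 ang 30.1 z 0.0743 px [279.  98.]
xy 544.5 291.8 size 15 15 ang 75.0 z 0.0745 px [420.  99.]
xy 620.8 270.3 size 7 8 ang 58.0 z 0.0730 px [406. 218.]
[0.59709534 0.18369799 0.15572254] [ 1.27426276e-01  9.91847515e-01 -8.04118263e-04 -6.35863787e-04]
[263 283  32  18 411]
[259 292  39  24 498]
[0.59696479 0.18530194 0.18122254]
```

Call:
step_arm(
  series=[
    [2,0.5,-20,0,0,0,0.8],
    [0,0,-20,0,0,0,0.8],
    [0,0,-12,0,0,0,0.8],
    [0,0,-12,0,0,0,0.8],
    [0,0,-12,0,0,0,0.8],
    [0,0,-12,0,0,0,0.8],
    [0,0,-12,0,0,0,0.8],
    [0,0,-9,0,0,0,0.8],
    [0,0,0,0,0,0,0.8],
  ],
)

```text
clock: 33.0
tool_pos: [0.599, 0.1853, 0.0456]
eef_rot: [0.127, 0.992, -0.001, -0.001]
contact_force: [-0.5, -0.2, 0.0]
opening: 0.537
finger_force: 20.0
```

Call:
step_arm(
  series=[
    [0,0,-1.5,0,0,0,0.8],
    [0,0,0,0,0,0,0.8],
    [0,0,0,0,0,0,0.35],
    [0,0,0,0,0,0,0.35],
    [0,0,0,0,0,0,0.35],
    [0,0,20,0,0,0,0.35],
    [0,0,40,0,0,0,0.3],
    [0,0,45,0,0,0,0],
    [-12,0,40,0,0,0,0],
    [-30,-2,0,0,0,0,0],
    [-30,-2,0,0,0,0,0],
    [-30,-2,0,0,0,0,0],
    [-30,-2,0,0,0,0,0],
    [-30,0,0,0,0,0,0],
    [-30,0,0,0,0,0,0],
    [0,0,0,0,0,0,0],
    [0,0,0,0,0,0,0],
  ],
)

```text
clock: 34.7
tool_pos: [0.4081, 0.1779, 0.191]
eef_rot: [0.127, 0.992, 0.0, 0.001]
contact_force: [0.6, -0.7, 0.4]
opening: 1.0
finger_force: 0.0
```

```bash
python3 - <<'E'
from h import *
im,d,K,P=snap('wrist','w10');X=pts(d,K,P)
s=r.get_state();print(s['tool_pos'],s['eef_rot'],s['q'].round(2))
print('bob');comp(X,.0415,.05,(.33,.47,-.12,.24),60)
im,d,K,P=snap('top','t7');X=pts(d,K,P)
print('on stand');comp(X,.055,.085,(.47,.67,.13,.34),10)
print('bob');comp(X,.036,.056,(.33,.60,-.13,.24),60)
E
```

```text
[0.40903494 0.17798371 0.19098223] [1.27116292e-01 9.91887287e-01 5.76733345e-04 8.52094349e-04] [-0.34  0.55 -0.26  2.14  0.3   0.48  0.49]
bob
xy 405.7 176.8 size 57 57 ang 76.5 z 0.0451 px [276. 190.]
xy 384.0 35.1 size 57 57 ang 85.9 z 0.0450 px [115. 206.]
on stand
xy 619.9 270.3 size 46 46 ang 47.1 z 0.0679 px [229. 174.]
xy 597.7 183.1 size 46 46 ang 22.1 z 0.0678 px [263. 182.]
xy 542.3 288.9 size 15 16 ang 84.8 z 0.0713 px [221. 205.]
bob
xy 583.3 -122.0 size 16 32 ang 89.2 z 0.0435 px [384. 188.]
```

Call:
step_arm(
  series=[
    [-3,-1,-25,0,0,0,0],
    [0,0,-35,0,0,0,0],
    [0,0,-35,0,0,0,0],
    [0,0,-30,0,0,0,0],
    [0,0,-25,0,0,0,0],
    [0,0,-21,0,0,0,0],
    [0,0,0,0,0,0,0],
    [0,0,0,0,0,0,0.5],
    [0,0,0,0,0,0,0.8],
    [0,0,0,0,0,0,0.8],
    [0,0,0,0,0,0,0.8],
    [0,0,0,0,0,0,0.8],
  ],
  force=25,
)

```text
clock: 36.0
tool_pos: [0.407, 0.1767, 0.0357]
eef_rot: [0.127, 0.992, -0.002, -0.001]
contact_force: [0.3, 0.6, 4.8]
opening: 0.653
finger_force: 25.0
```

Call:
step_arm(
  series=[
    [0,0,0,0,0,0,0.2],
    [0,0,0,0,0,0,0.1],
    [0,0,0,0,0,0,0.1],
    [-1,0,-7,0,0,0,0.1],
    [0,0,-7,0,0,0,0.1],
    [0,0,0,0,0,0,0.1],
    [0,0,0,0,0,0,0.5],
    [0,0,0,0,0,0,0.8],
    [0,0,0,0,0,0,0.8],
    [0,0,0,0,0,0,0.8],
    [0,0,0,0,0,0,0.8],
  ],
)

```text
clock: 37.1
tool_pos: [0.4064, 0.1766, 0.0265]
eef_rot: [0.127, 0.992, -0.003, -0.003]
contact_force: [-0.1, 0.2, 1.0]
opening: 0.658
finger_force: 25.0
```

Call:
step_arm(
  series=[
    [3,0,20,0,0,0,0.8],
    [3,0,30,0,0,0,0.8],
    [3,0,40,0,0,0,0.8],
    [3,0,40,0,0,0,0.8],
    [14,12,0,0,0,0,0.8],
    [14,12,0,0,0,0,0.8],
    [14,12,0,0,0,0,0.8],
    [14,12,0,0,0,0,0.8],
    [14,12,0,0,0,0,0.8],
    [14,12,0,0,0,0,0.8],
    [14,12,0,0,0,0,0.8],
    [14,12,0,0,0,0,0.8],
    [14,19,0,0,0,0,0.8],
    [0,0,0,0,0,0,0.8],
    [0,0,0,0,0,0,0.8],
  ],
)

```text
clock: 38.6
tool_pos: [0.5436, 0.2912, 0.1557]
eef_rot: [0.127, 0.992, -0.004, -0.004]
contact_force: [-0.1, -0.2, -1.3]
opening: 0.651
finger_force: 25.0
```

```bash
cat >> h.py <<'E'
def held(f,dz):
    im,d,K,P=snap('wrist',f);X=pts(d,K,P);print('tip');comp(X,.0705,.08,(.45,.69,.12,.36),10)
    s=r.get_state();print(s['tool_pos'],s['eef_rot'],s['contact_force'].round(1))
    g=cv2.cvtColor(im,cv2.COLOR_BGR2GRAY)[265:316,240:320];n,l,S,ce=cv2.connectedComponentsWithStats((g<100).astype(np.uint8))
    for i in range(1,n):
        if S[i,4]>50: print(S[i]+[240,265,0,0,0])
    for v in (290,300): print(v,ray(279,v,s['tool_pos'][2]+dz,K,P))
E
python3 -c "
from h import *
held('w11',.0195)"
```

```text
tip
xy 521.1 205.9 size 15 15 ang 89.5 z 0.0744 px [153. 216.]
[0.54346103 0.29050828 0.1557632 ] [ 0.12678265  0.99191427 -0.00429816 -0.00371159] [ 0.4 -0.3 -1. ]
[265 268  28   8 162]
[ 252  272   53   42 1515]
290 [0.54256686 0.29257343 0.1752632 ]
300 [0.54705189 0.29141176 0.1752632 ]
```

View pics/w11.png

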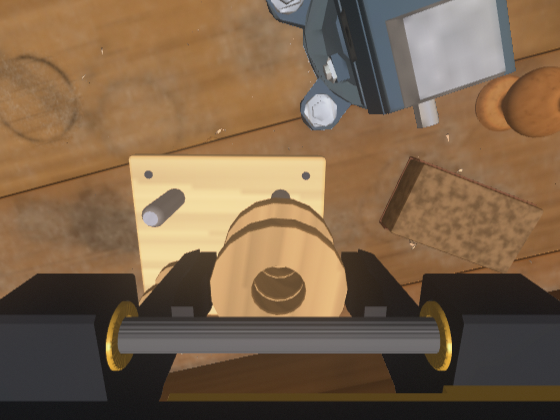

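Held stout: bore centred at about (278,291), roughly on the spindle axis thick_1. Lowering.

Call:
step_arm(
  series=[
    [1.5,-0.5,-20,0,0,0,0.8],
    [0,0,-20,0,0,0,0.8],
    [0,0,-12,0,0,0,0.8],
    [0,0,-12,0,0,0,0.8],
    [0,0,-12,0,0,0,0.8],
    [0,0,-12,0,0,0,0.8],
    [0,0,-12,0,0,0,0.8],
    [0,0,-9,0,0,0,0.8],
    [0,0,0,0,0,0,0.8],
  ],
)

```text
clock: 39.55
tool_pos: [0.5452, 0.2906, 0.0459]
eef_rot: [0.127, 0.992, -0.004, -0.004]
contact_force: [-0.6, -1.0, -1.1]
opening: 0.654
finger_force: 25.0
```

Call:
step_arm(
  series=[
    [0,0,-1.5,0,0,0,0.8],
    [0,0,0,0,0,0,0.8],
    [0,0,0,0,0,0,0.24],
    [0,0,0,0,0,0,0.22],
    [0,0,0,0,0,0,0.22],
    [0,0,20,0,0,0,0.22],
    [0,0,40,0,0,0,0.22],
    [0,0,45,0,0,0,0.2],
    [0,-15,30,0,0,0,0.2],
    [-11,-30,0,0,0,0,0.2],
    [-15,-30,0,0,0,0,0.2],
    [-15,-30,0,0.0125,0.0484,0,0.2],
    [-15,-30,0,0.0125,0.0484,0,0.2],
    [-15,-30,0,0.0125,0.0484,0,0.2],
    [-15,-30,0,0.0125,0.0484,0,0.2],
    [-15,-30,0,0.0125,0.0484,0,0.2],
    [-15,-20,0,0,0,0,0.2],
    [-15,-10,0,0,0,0,0.2],
    [-15,0,0,0,0,0,0.2],
    [0,0,0,0,0,0,0.2],
  ],
)

```text
clock: 41.55
tool_pos: [0.3982, 0.0353, 0.1812]
eef_rot: [0.125, 0.984, 0.012, -0.127]
contact_force: [0.3, -0.3, 0.6]
opening: 0.799
finger_force: 0.0
```

```bash
python3 - <<'E'
from h import *
im,d,K,P=snap('wrist','w12');X=pts(d,K,P)
s=r.get_state();print(s['tool_pos'],s['eef_rot'],s['q'].round(2))
print('bob');comp(X,.0415,.05,(.33,.47,-.12,.24),60)
print('wax');comp(X,.02,.035,(.33,.47,-.15,.0),200)
im,d,K,P=snap('top','t8');X=pts(d,K,P)
print('on stand');comp(X,.055,.085,(.47,.67,.13,.34),10)
E
```

```text
[0.39976665 0.0359505  0.18117884] [ 0.12521459  0.98396697  0.01219933 -0.12641792] [ 0.37  0.74 -0.84  2.04  0.51  0.86  0.55]
bob
xy 384.4 34.7 size 57 57 ang 49.6 z 0.0452 px [274. 221.]
wax
xy 384.2 -58.1 size 69 57 ang 73.4 z 0.0276 px [176. 241.]
on stand
xy 620.9 270.3 size 46 46 ang 33.3 z 0.0674 px [228. 174.]
xy 598.7 184.0 size 46 46 ang 3.1 z 0.0677 px [263. 182.]
xy 543.7 289.8 size 56 55 ang 87.6 z 0.0622 px [221. 205.]
xy 518.5 202.3 size 14 15 ang 0.6 z 0.0717 px [256. 214.]
```

View pics/w12.png

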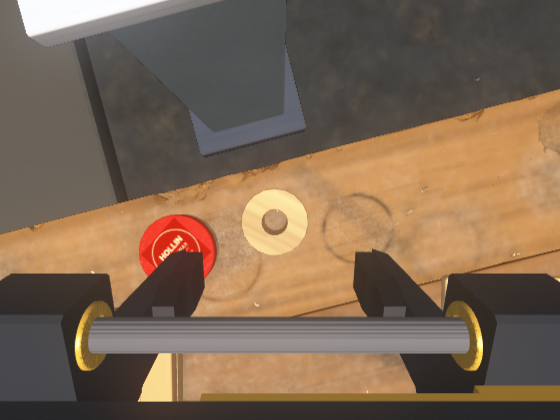

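The bobbin is at (274,221) and the wax tin at (178,249), with enough room for the finger. Descending slowly with the tool tilted.

Call:
step_arm(
  series=[
    [-2,0,-14,0,0,0,0.2],
    [-2,0,-14,0,0,0,0.2],
    [-3,0,-14,0,0,0,0.2],
    [-3,0,-14,0,0,0,0.2],
    [-3,0,-14,0,0,0,0.2],
    [-3,0,-14,0,0,0,0.2],
    [-3,0,-14,0,0,0,0.2],
    [0,0,0,0,0,0,0.2],
    [0,0,0,0,0,0,0.2],
  ],
)

```text
clock: 42.55
tool_pos: [0.3818, 0.0367, 0.0829]
eef_rot: [0.125, 0.984, 0.013, -0.126]
contact_force: [0.0, -0.0, -0.4]
opening: 0.799
finger_force: 0.0
```

Call:
step_arm(
  series=[
    [-2,-1,-12,0,0,0,0.2],
    [0,0,-12,0,0,0,0.2],
    [0,0,-12,0,0,0,0.2],
    [0,0,-12,0,0,0,0.2],
    [0,0,-12,0,0,0,0.2],
    [0,0,0,0,0,0,0.2],
    [0,0,0,0,0,0,0.2],
  ],
)

```text
clock: 43.25
tool_pos: [0.3787, 0.0352, 0.0226]
eef_rot: [0.125, 0.984, 0.012, -0.127]
contact_force: [-0.4, -0.0, -0.1]
opening: 0.8
finger_force: 0.0
```

```bash
python3 - <<'E'
from h import *
im,d,K,P=snap('wrist','w13');X=pts(d,K,P)
s=r.get_state();print(s['tool_pos'],s['eef_rot'],s['q'].round(2),s['contact_force'])
print('bob');comp(X,.0415,.05,(.33,.47,-.12,.24),60)
E
```

```text
[0.37882686 0.03523381 0.02291107] [ 0.1253481   0.9839074   0.01234821 -0.12673438] [ 0.19  0.98 -0.54  2.18  0.86  0.46  0.28] [0.76323049 0.68672581 0.73112966]
bob
xy 374.4 37.4 size 57 37 ang 74.4 z 0.0452 px [278. 272.]
xy 369.7 -1.7 size 24 13 ang 24.9 z 0.0457 px [179. 282.]
xy 389.1 73.5 size 12 24 ang 36.3 z 0.0455 px [379. 282.]
xy 409.1 28.3 size 33 7 ang 75.8 z 0.0452 px [278. 358.]
```

Reached without contact. Gripping.

Call:
step_arm(
  series=[
    [0,0,0,0,0,0,0.4],
    [0,0,0,0,0,0,0.6],
    [0,0,0,0,0,0,0.8],
    [0,0,0,0,0,0,0.8],
    [0,0,0,0,0,0,0.8],
    [2,0,10,0,0,0,0.8],
    [2,0,15,0,0,0,0.8],
    [2,0,15,0,0,0,0.8],
    [2,0,15,0,0,0,0.8],
    [2,0,15,0,0,0,0.8],
    [2,0,15,0,0,0,0.8],
    [3,0,15,0,0,0,0.8],
    [3,0,15,0,0,0,0.8],
    [3,0,15,0,0,0,0.8],
    [0,0,0,0,0,0,0.8],
  ],
  force=30,
)

```text
clock: 44.8
tool_pos: [0.4009, 0.0354, 0.1543]
eef_rot: [0.126, 0.984, 0.013, -0.125]
contact_force: [-0.6, -0.7, -0.9]
opening: 0.65
finger_force: 30.0
```

Call:
step_arm(
  series=[
    [9,14,0,0,0,0,0.8],
    [9,14,0,0,0,0,0.8],
    [9,14,0,0,0,0,0.8],
    [9,14,0,0,0,0,0.8],
    [9,14,0,0,0,0,0.8],
    [10,14,0,0,0,0,0.8],
    [10,14,0,0,0,0,0.8],
    [10,14,0,0,0,0,0.8],
    [10,14,0,0,0,0,0.8],
    [10,14,0,0,0,0,0.8],
    [10,15,0,0,0,0,0.8],
    [10,15,0,0,0,0,0.8],
    [0,0,0,0,0,0,0.8],
    [0,0,0,0,0,0,0.8],
  ],
)

```text
clock: 46.2
tool_pos: [0.5143, 0.206, 0.1522]
eef_rot: [0.125, 0.984, 0.012, -0.127]
contact_force: [-0.5, -0.4, -1.4]
opening: 0.654
finger_force: 30.0
```

```bash
python3 -c "
from h import *
held('w14',.0232)"
```

```text
tip
xy 544.3 291.6 size 15 15 ang 22.8 z 0.0745 px [408. 257.]
xy 598.4 184.4 size 8 6 ang 68.8 z 0.0735 px [278. 369.]
[0.51417515 0.20502146 0.15224769] [ 0.125053    0.98388099  0.0116607  -0.12729487] [-0.1  0.2 -1.2]
[ 251  278   55   38 1191]
290 [0.5170397  0.20640575 0.17544769]
300 [0.52093414 0.20540767 0.17544769]
```

View pics/w14.png

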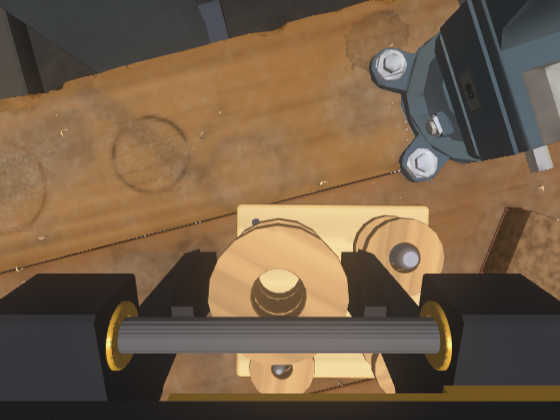

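The held stout's bore is at about (278.5,292). The stout on thick_1 sits at (404,257) with its spindle through it. Shifting 2.5 mm and lowering.

Call:
step_arm(
  series=[
    [2.5,-0.5,-15,0,0,0,0.8],
    [0,0,-15,0,0,0,0.8],
    [0,0,-12,0,0,0,0.8],
    [0,0,-10,0,0,0,0.8],
    [0,0,-8,0,0,0,0.8],
    [0,0,-8,0,0,0,0.8],
    [0,0,0,0,0,0,0.8],
  ],
)

```text
clock: 46.95
tool_pos: [0.5169, 0.2043, 0.0838]
eef_rot: [0.125, 0.984, 0.012, -0.127]
contact_force: [0.2, 0.2, -1.3]
opening: 0.652
finger_force: 30.0
```

Call:
step_arm(
  series=[
    [0,0,-10,0,0,0,0.8],
    [0,0,-10,0,0,0,0.8],
    [0,0,-10,0,0,0,0.8],
    [0,0,-8,0,0,0,0.8],
    [0,0,-3,0,0,0,0.8],
    [0,0,0,0,0,0,0.8],
  ],
)

```text
clock: 47.55
tool_pos: [0.5171, 0.2045, 0.0433]
eef_rot: [0.125, 0.984, 0.012, -0.127]
contact_force: [-0.5, -0.3, -1.3]
opening: 0.655
finger_force: 30.0
```

Call:
step_arm(
  series=[
    [0,0,-2,0,0,0,0.8],
    [0,0,0,0,0,0,0.8],
    [0,0,0,0,0,0,0.24],
    [0,0,0,0,0,0,0.22],
    [0,0,0,0,0,0,0.22],
    [0,0,15,0,0,0,0.22],
    [0,0,25,0,0,0,0.22],
    [0,0,35,0,0,0,0.2],
    [0,0,35,-0.0125,-0.05,0,0.2],
    [0,-20,35,-0.0125,-0.05,0,0.2],
    [0,-30,20,-0.0125,-0.05,0,0.2],
    [0,-30,0,-0.0125,-0.05,0,0.2],
    [0,-40,0,-0.0125,-0.05,0,0.2],
    [0,-40,0,0,0,0,0],
    [0,-40,0,0,0,0,0],
    [0,0,0,0,0,0,0],
    [0,0,0,0,0,0,0],
  ],
)

```text
clock: 49.25
tool_pos: [0.5175, 0.004, 0.2078]
eef_rot: [0.128, 0.992, -0.003, 0.001]
contact_force: [0.2, 0.4, 0.4]
opening: 0.998
finger_force: 0.0
```

```bash
python3 - <<'E'
from h import *
im,d,K,P=snap('top','t9');X=pts(d,K,P)
print('on stand');comp(X,.055,.085,(.47,.67,.13,.34),10)
print('tray');comp(X,.025,.06,(.59,.692,-.4,-.13),40)
s=r.get_state();print(s['tool_pos'])
E
```

```text
on stand
xy 620.3 270.2 size 46 46 ang 36.2 z 0.0679 px [228. 174.]
xy 598.7 184.3 size 45 46 ang 89.2 z 0.0678 px [263. 182.]
xy 544.5 289.3 size 57 55 ang 43.6 z 0.0621 px [221. 205.]
xy 521.8 200.4 size 55 56 ang 89.9 z 0.0620 px [257. 213.]
tray
xy 639.7 -302.7 size 43 130 ang 1.5 z 0.0418 px [451. 165.]
[0.51756885 0.00548548 0.20777808]
```

View pics/t9.png

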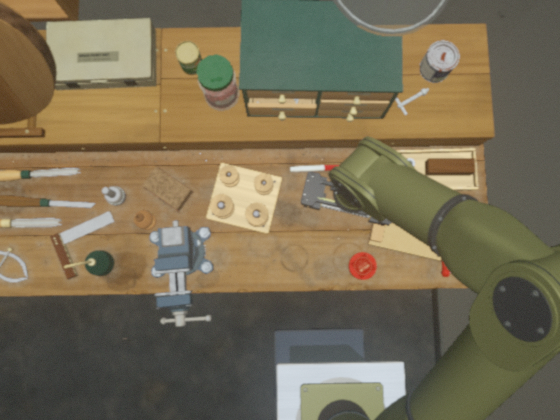

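All four bobbins are on the spindles at their home heights. The offcut is in the tray at (451,165) and the bushes were seen there earlier. The pen, wax and other bystanders are in their original places. Handing in.

```bash
python3 -c "
from plant import r
print(r.finish_job())"
```

```text
the job is handed in; nothing more can be done
None
```

The job is handed in: the offcut and both bushes are in the tray, and all four bobbins are fully home on matching spindles; the hand-in returned no verdict, and the bushes, hidden by the arm in the last picture, were last seen in the tray mid-run.

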